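Set out the soldering kit in order of height

TASK

Set out the kit for the circuit board in the order it will be soldered, lowest part first: put the five loose components - terminal block, relay, film capacitor, transformer and can capacitor - into the dark five-pocket kit tray, one to a pocket, with the lowest in the end pocket next to the green circuit board and each following one taller, up to the tallest in the end pocket by the soldering iron. Stand each one upright on its leads, wholly inside its pocket, and set it down gently rather than dropping it.

Things in the scene. Friction and masses are not known exactly. Their poses are not given: they have to be found in the camera images.
- terminal_block: Black barrier-strip terminal block, a low bar with two rows of five steel screws on top: 20 mm (x) by 50 mm (y), 16 mm high (solid up to 12 mm, thin ribs across x above), about 30 g. Its origin is the centre of its underside (the lead tips); z is up, its narrow side lies along its x and its long side along its y.
- relay: Black plain box, a power relay: 30 mm (x) by 38 mm (y), 25 mm high, about 45 g. Its origin is the centre of its underside (the lead tips); z is up, its narrow side lies along its x and its long side along its y.
- film_capacitor: Off-white upright box, a film capacitor: 26 mm (x) by 48 mm (y), 35 mm high, about 60 g. Its origin is the centre of its underside (the lead tips); z is up, its narrow side lies along its x and its long side along its y.
- transformer: Small mains transformer, a dark laminated iron core (19 mm in x, 48 mm in y, 46 mm high) with a yellow-taped winding through it that stands out on both x sides: 42 mm over the winding in x, 30 mm wide in y, from 13 to 38 mm height. About 300 g; grip it over the winding, across x. Its origin is the centre of its underside (the lead tips); z is up, its narrow side lies along its x and its long side along its y.
- can_capacitor: Black upright cylinder with a bare aluminium top, an electrolytic can capacitor: 35 mm diameter, 56 mm high, about 85 g. Origin at the centre of its underside (the lead tips), z up.
- kit_tray: Dark shallow kit tray, 116 mm (x) by 354 mm (y) with a narrow rim around it, fixed to the bench. Five equal pockets in one row along its y axis, centres at y = -140, -70, 0, +70 and +140 mm and x = 0; each pocket is 68 mm (y) by 110 mm (x) inside. Origin at the centre of the underside; the pocket floors are 3 mm above it, walls and ribs (2 mm thick between pockets) end 9 mm above it, so they stand 6 mm above the floors. It is turned up to about 15 degrees on the bench.
- circuit_board: Green circuit board clamped level in an aluminium soldering frame, 128 mm (x) by 108 mm (y), 38 mm high, fixed. It stands at one end of the tray, about 265 mm from the tray's centre along the tray's y axis, at the +y end or the -y end; a soldering iron in its stand (up to 160 mm high, fixed) is at the other end. Origin at the centre of its underside.

How it is judged:
By the outcome, as a careful person would: the job done as asked, in the order asked, and still so for the second after the job is handed in, with the robot touching nothing.
It also fails if it takes over 106 s, if anything falls off the work surface, if the arm or the gripper's body presses on something with over 40 N, if the wrist force passes 120 N, or if a joint passes its speed limit or range.

ROBOT

A 6-joint arm with a two-finger parallel gripper is mounted at the origin on the work surface. World frame = base frame: x ahead of the robot, y to its left, z up, the work surface at z = 0. Lengths are in m, angles in rad, forces in N, time in s.
With the tool pointing down it reaches from about 0.25 to 0.775 m from the base axis. Payload 4 kg.
Tool frame: the origin (TCP) lies at the very end of the fingers, on their centre line; the grasp point (between the pads) lies 19 mm behind it; x points along the fingers, y is the direction in which the jaws open and shut, and the axes are right-handed (so a half turn about x gives the same grasp; the last joint's range is limited). The gripper opens to 94 mm and grips with 3 to 60 N. Pads are 16 mm wide; open, the fingers measure 119 mm over their backs; the gripper's body (75 mm by 177 mm) begins 78 mm behind the grasp point.
Start: joints at [1.027, 0.087, 1.371, -0, 1.684, -0.103], TCP at [0.235, 0.497, 0.206] pointing down, gripper open.
Joint ranges: [-3.1, 3.1], [-0.76, 2.03], [0.27, 2.55], [-1.08, 4.22], [0.17, 2.65], [-2.57, 2.57]. Speed limits (rad/s): [2.79, 2.79, 3.14, 3.14, 3.14, 3.14].

INTERFACE

Orientations are given as [roll, pitch, yaw] about the fixed x, y, z axes, in that order (R = Rz(yaw) Ry(pitch) Rx(roll)).
In Python, from bench import robot gives the robot as it stands.
- The arm moves only by the tool carry_out, never from a script. Its argument "targets" is a list of rows, each a list of 5 numbers: the closure, from 0 (fully open) to 1 (shut), then the shift along the tool's x, y, z in cm, then the turn about the tool's x in degrees. In form: [[fingers, tx, ty, tz, turn], ...]. A call has 1 to 20 rows; each row shifts and turns the commanded pose from where the row before left it, along the tool's axes as they then stand; what a row does not reach is not made up. A row lasts 1/10 s, in which the tool goes at most 50 mm and 8.59 degrees, less where a joint would pass 70% of its speed; a pose out of reach is approached as far as the arm can. A call is refused whole if a number of a shift passes 5 or a number of a turn 8.59, either way. A call with a gripper value outside its range is refused whole. The fingers move at their own pace and stop on an object; the grip force is fixed at half the most. Time passes only in rows, so rows that do not move let the fingers close. It gives the time, the measured TCP pose, the force and the opening at its end, in the units of the state.
- robot.get_obs(): the state, without advancing time (a new reading comes with each control period).
- robot.snapshot(name): name is "side" or "top"; returns a dict with "image" (400x640x3 uint8, red, green, blue), "camera_matrix" (3x3 intrinsics, pixels), "distortion" ([k1, k2, p1, p2, k3] as OpenCV has them; the pictures are not rectified), "pose" (4x4, takes a point from camera to world coordinates). Camera axes: x right, y up, looking along -z (the intrinsics and any distortion apply to the point x, -y, -z); pixel columns grow to the right and rows downward; lengths in m; the calibration is good to about 2 mm. A picture is of the moment at which its call begins. There is no depth.
- robot.close_job(): hands the job in, once; it reports no verdict.
The state is a dict: "time": time; "joint_positions": joint angles; "qvel": joint speeds; "joint_torque": joint torques, N m; "tool_pos": TCP position; "ee_rot": TCP orientation; "wrist_force": force on the tool from outside, world axes, zero at the start; "wrist_torque": the same for the moment, N m; "width": finger opening in m.
Only numpy, scipy, OpenCV 4.12 (cv2) and the standard library are available. Lean on these libraries where they do the work, as an engineer would, in place of code of your own. Each camera call takes 0.05 s, during which the arm holds its last target. There are 200 camera calls.

## Working session

There is one attempt and no reset: what is moved stays moved. The work goes in short steps, Python scripts to look and compute and a tool call to move; the robot and the scene stay as the last step left them, time stands still between calls to the robot, and variables do not carry over. Pictures are saved under pics/ and viewed, about 12 in all and at most 16, crops included, and the job is handed in when it is done.

Besides the shell and the picture viewer there is one more tool, called after "Call:" by a JSON object that holds its "op" and its "data", one argument or row to a line. carry_out: Moves the arm, as the interface text tells. Its arguments: {"type":"object","properties":{"targets":{"type":"array","items":{"type":"array","items":{"type":"number"}}}},"required":["targets"]}

```bash
mkdir -p pics; ls
python3 - <<'E'
from bench import robot
import cv2,numpy as np,pickle
o=robot.get_obs();print({k:np.round(v,3) for k,v in o.items()})
d={}
for n in("top","side"):
    s=robot.snapshot(n);d[n]=s;cv2.imwrite(f"pics/{n}0.png",s["image"][:,:,::-1])
    print(n,s["camera_matrix"],s["distortion"],np.round(s["pose"],3))
pickle.dump(d,open("s0.pkl","wb"))
E
```

```text
pics
{'time': np.float64(0.0), 'joint_positions': array([ 1.027,  0.088,  1.372, -0.   ,  1.684, -0.103]), 'qvel': array([-0.   , -0.003,  0.   ,  0.001,  0.001, -0.001]), 'joint_torque': array([ 1.0000e-03, -3.4018e+01, -3.0243e+01,  7.2000e-02,  3.3000e-02,
       -0.0000e+00]), 'tool_pos': array([0.234, 0.497, 0.204]), 'ee_rot': array([-1.65 ,  1.569, -2.091]), 'wrist_force': array([0.101, 0.195, 0.219]), 'wrist_torque': array([-0.049, -0.015, -0.017]), 'width': np.float64(0.094)}
top [[408.08033079   0.         316.58049386]
 [  0.         408.08033079 195.08742888]
 [  0.           0.           1.        ]] [-0.10675645  0.          0.          0.          0.        ] [[-0.016  0.99  -0.142  0.365]
 [-1.    -0.016 -0.     0.015]
 [-0.003  0.142  0.99   1.038]
 [ 0.     0.     0.     1.   ]]
side [[373.85588334   0.         319.32024248]
 [  0.         373.85588334 199.44587587]
 [  0.           0.           1.        ]] [-0.01082508  0.          0.          0.          0.        ] [[-0.995  0.077 -0.068  0.443]
 [-0.103 -0.751  0.652  0.571]
 [-0.001  0.656  0.755  0.716]
 [ 0.     0.     0.     1.   ]]
```

View pics/top0.png

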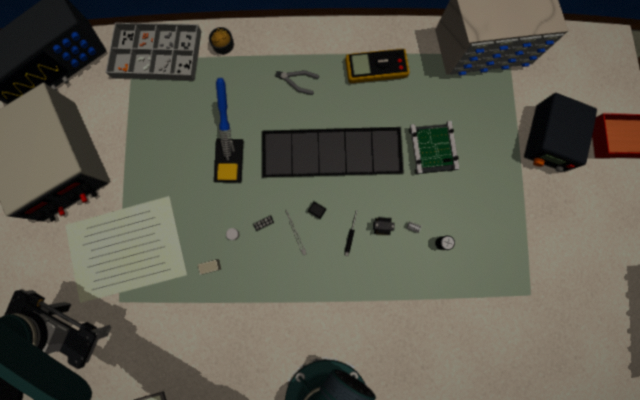

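View pics/side0.png

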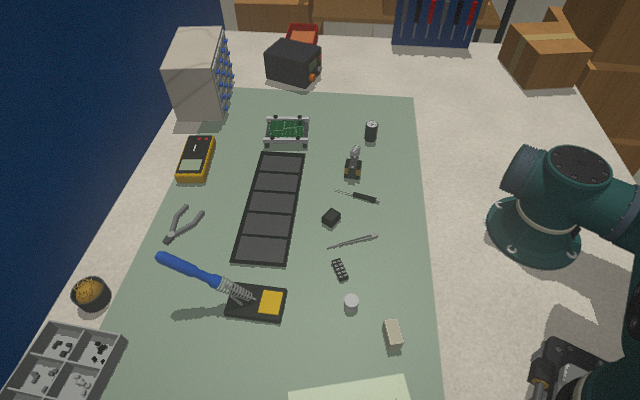

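Run:
```python
import cv2,pickle
d=pickle.load(open("s0.pkl","rb"))
im=d["top"]["image"][:,:,::-1]
cv2.imwrite("pics/c1.png",cv2.resize(im[195:280,190:460],None,fx=2.96,fy=2.96,interpolation=cv2.INTER_CUBIC))
im=d["side"]["image"][:,:,::-1]
cv2.imwrite("pics/c2.png",cv2.resize(im[100:360,220:420],None,fx=2.3,fy=2.3,interpolation=cv2.INTER_CUBIC))
```

```text
(no output)
```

View pics/c1.png

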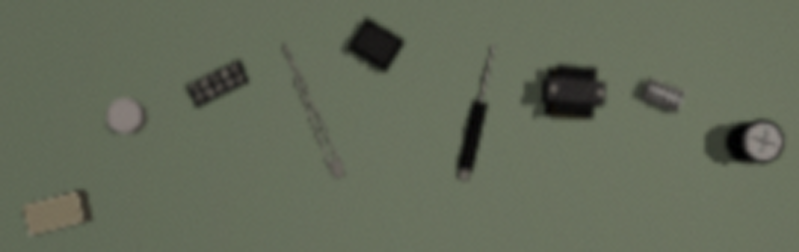

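View pics/c2.png

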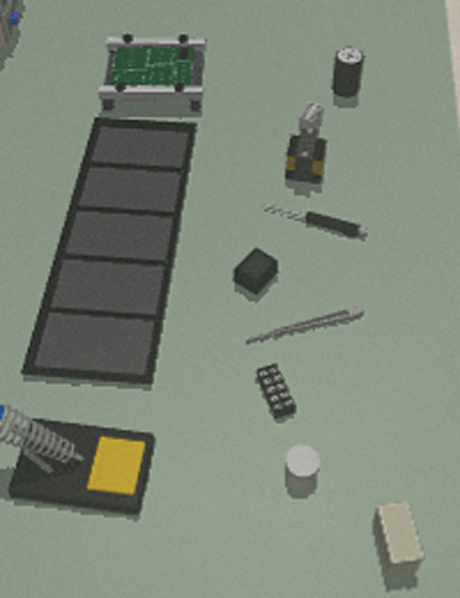

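Run:
```python
import cv2,pickle,numpy as np
d=pickle.load(open("s0.pkl","rb"))
a=cv2.resize(d["top"]["image"][208:246,365:425,::-1],(600,380),interpolation=cv2.INTER_CUBIC)
b=cv2.resize(d["side"]["image"][140:190,335:375,::-1],(200*1,250),interpolation=cv2.INTER_CUBIC)
c=np.zeros((380,800,3),np.uint8);c[:,:600]=a;c[:250,600:]=b
cv2.imwrite("pics/c3.png",np.clip(c*2.2,0,255).astype(np.uint8))
```

```text
(no output)
```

View pics/c3.png

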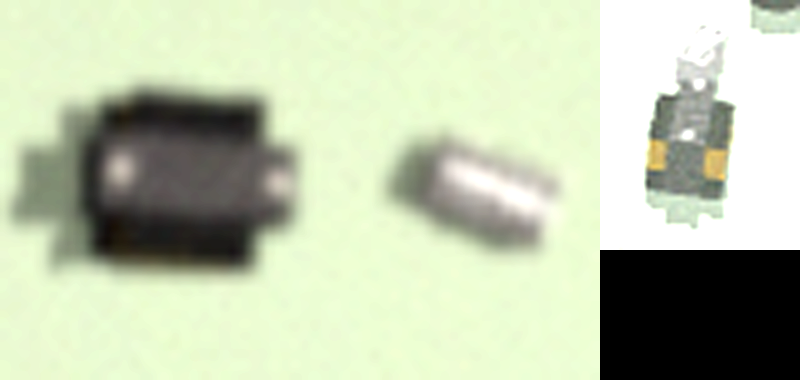

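```bash
cat > h.py <<'E'
import numpy as np,cv2
def cast(s,uv,z):
    K,D,T=s["camera_matrix"],s["distortion"],s["pose"]
    p=cv2.undistortPoints(np.float64(uv).reshape(-1,1,2),K,D)[:,0]
    r=np.c_[p[:,0],-p[:,1],-np.ones(len(p))]@T[:3,:3].T
    return (T[:3,3]+r*((z-T[2,3])/r[:,2])[:,None])[:,:2]
def blob(mask,box):
    u0,v0,u1,v1=box;m=np.zeros(mask.shape,np.uint8);m[v0:v1,u0:u1]=mask[v0:v1,u0:u1]
    c=cv2.findContours(m,cv2.RETR_EXTERNAL,cv2.CHAIN_APPROX_NONE)[0]
    return max(c,key=cv2.contourArea)
def rect(s,mask,box,z):
    # upsampled pixel region -> metric min area rectangle on plane z
    c=blob(mask,box);m=np.zeros(mask.shape,np.uint8);cv2.drawContours(m,[c],-1,1,-1)
    v,u=np.nonzero(m);uv=np.r_[[np.c_[u+a,v+b] for a in(-.5,.5) for b in(-.5,.5)]].reshape(-1,2)
    P=cast(s,uv,z);C=cast(s,np.c_[u,v],z)
    r=cv2.minAreaRect((P*1000).astype(np.float32))
    w,V=np.linalg.eigh(np.cov(C.T));a=np.degrees(np.arctan2(V[1,1],V[0,1]))%180
    return np.round(C.mean(0),4),[np.round(np.array(q),1) for q in r],round(a,1)
E
cat > m.py <<'E'
import pickle;from h import *
d=pickle.load(open("s0.pkl","rb"))
B={"top":dict(term=(250,212,278,234),relay=(303,198,330,222),trans=(370,212,398,240),film=(195,256,222,276),can=(436,233,456,252),tray=(255,120,408,185)),
"side":dict(term=(328,255,352,284),relay=(318,204,344,231),trans=(341,152,364,184),film=(380,314,406,356),can=(362,118,381,144),tray=(225,148,310,268))}
Z=dict(term=.008,relay=.0125,trans=.023,film=.0175,can=.028,tray=.0085)
for n in B:
    s=d[n];im=s["image"].astype(int);R,G,Bl=im[...,0],im[...,1],im[...,2];V=im.sum(2)/3
    print(n,"mat",im[215,290] if n=="top" else im[250,370])
    dev=np.abs(im-(im[215,290] if n=="top" else im[250,370])).sum(2)
    for k,b in B[n].items():
        ng=(R-G>4)
        mask=((V<.5*np.mean(im[215,290] if n=="top" else im[250,370]))|(R>=G-2)).astype(np.uint8)
        print(k,*rect(s,mask,b,Z[k]))
E
python3 m.py
```

```text
top mat [101 109  91]
term [0.4439 0.1525] [array([444.1, 152.1]), array([22.8, 52. ]), np.float64(25.8)] 117.2
relay [0.4742 0.0172] [array([474.4,  17.2]), array([43.3, 35.2]), np.float64(57.9)] 63.1
trans [ 0.43   -0.1474] [array([ 431.1, -148.9]), array([57.9, 44.9]), np.float64(88.9)] 93.1
film [0.3357 0.2874] [array([335.9, 287.4]), array([31.4, 60.2]), np.float64(13.5)] 103.6
can [ 0.385  -0.3011] [array([ 385.3, -302. ]), array([48.8, 34.8]), np.float64(88.5)] 94.9
tray [ 0.6253 -0.0253] [array([625.9, -26. ]), array([128.8, 366.8]), np.float64(0.9)] 90.8
side mat [143 157 139]
term [0.4444 0.1546] [array([444.4, 153.6]), array([24.2, 56.3]), np.float64(25.7)] 114.3
relay [0.4737 0.0175] [array([473.4,  17.1]), array([53.8, 39.4]), np.float64(57.6)] 69.9
trans [ 0.4303 -0.1511] [array([ 429.2, -159.4]), array([108.9,  46.3]), np.float64(86.8)] 88.5
film [0.3349 0.2873] [array([335. , 286.6]), array([34.9, 59.7]), np.float64(13.1)] 98.0
can [ 0.385  -0.3001] [array([ 384.7, -301.1]), array([99.4, 36.5]), np.float64(86.5)] 86.7
tray [6.254e-01 5.000e-04] [array([625.7, -23.3]), array([128.8, 370.2]), np.float64(0.8)] 90.7
```

```bash
cat > st.py <<'E'
import sys;from bench import robot;import numpy as np
from scipy.spatial.transform import Rotation as Ro
o=robot.get_obs();R=Ro.from_euler("xyz",o["ee_rot"]).as_matrix()
T=dict(term=(.444,.153,26),relay=(.474,.017,-32),trans=(.430,-.149,0),film=(.3355,.287,13.5),can=(.385,-.301,0.9),
 p1=(.628,-.166,.9),p2=(.627,-.096,.9),p3=(.6255,-.0255,.9),p4=(.6244,.0445,.9),p5=(.623,.1145,.9))
print("t",round(float(o["time"]),2),"tcp",np.round(o["tool_pos"],4),"w",round(float(o["width"]),4),"F",np.round(o["wrist_force"],1),"tool x",np.round(R[:,0],3))
ya=np.degrees(np.arctan2(R[1,1],R[0,1]));za=np.degrees(np.arctan2(R[1,2],R[0,2]));print("y dir",round(ya,1),"z dir",round(za,1),"q6",round(float(o["joint_positions"][5]),2))
p=np.array(o["tool_pos"])
for n in sys.argv[1:]:
    x,y,a=T[n]
    # turn about tool x (down): + turn lowers world yaw
    turn=-(((a-ya+90)%180)-90)
    c=lambda yw,s:(np.array([[np.cos(np.radians(yw)),np.sin(np.radians(yw))],[np.cos(np.radians(yw+s)),np.sin(np.radians(yw+s))]])@(np.array([x,y])-p[:2])*100).round(2)
    print(n,"turn",round(turn,1),"shift now (ty,tz)",c(ya,za-ya),"after turn",c(ya-turn,za-ya),"z cm",round(p[2]*100,2))
    p=np.array([x,y,p[2]]);ya-=turn;za-=turn
E
python3 st.py film p3
```

```text
t 0.1 tcp [0.2344 0.497  0.2044] w 0.0942 F [-0.5  0.2 -0.6] tool x [-0.001 -0.002 -1.   ]
y dir 64.7 z dir -25.3 q6 -0.1
film turn 51.2 shift now (ty,tz) [-14.68  18.1 ] after turn [ 4.93 22.78] z cm 20.44
p3 turn 12.6 shift now (ty,tz) [20.9  37.16] after turn [28.51 31.7 ] z cm 20.44
```

Call:
{"op": "carry_out", "data": {
  "targets": [
    [0, 0, 0, 0, 8.5],
    [0, 0, 0, 0, 8.5],
    [0, 0, 0, 0, 8.5],
    [0, 0, 0, 0, 8.5],
    [0, 0, 0, 0, 8.5],
    [0, 0, 0, 0, 8.5],
    [0, 0, 1, 4.5, 0],
    [0, 0, 1, 4.5, 0],
    [0, 0, 1, 4.5, 0],
    [0, 0, 1, 4.5, 0],
    [0, 0, 0.9, 4.5, 0],
    [0, 0, 0, 0.3, 0],
    [0, 0, 0, 0, 0]
  ]
}}

```text
time: 1.4
tool_pos: [0.3366, 0.2868, 0.2052]
ee_rot: [-2.403, 1.57, 2.546]
wrist_force: [0.5, -0.4, 0.5]
width: 0.094
```

```bash
python3 st.py film p3 term
```

```text
t 1.4 tcp [0.3366 0.2868 0.2052] w 0.094 F [ 0.5 -0.4  0.5] tool x [-0.001  0.    -1.   ]
y dir 13.6 z dir -76.4 q6 0.34
film turn 0.1 shift now (ty,tz) [-0.11 -0.04] after turn [-0.11 -0.04] z cm 20.52
p3 turn 12.6 shift now (ty,tz) [20.9  37.16] after turn [28.51 31.7 ] z cm 20.52
term turn -25.1 shift now (ty,tz) [-17.87 -18.13] after turn [ -8.49 -24.  ] z cm 20.52
```

Call:
{"op": "carry_out", "data": {
  "targets": [
    [0, 4.5, -0.1, 0, 0],
    [0, 4.5, 0, 0, 0],
    [0, 4.5, 0, 0, 0],
    [0, 4, 0, 0, 0],
    [0, 2, 0, 0, 0],
    [0, 0.4, 0, 0, 0],
    [0, 0, 0, 0, 0],
    [1, 0, 0, 0, 0],
    [1, 0, 0, 0, 0],
    [1, 0, 0, 0, 0],
    [1, 0, 0, 0, 0],
    [1, 0, 0, 0, 0],
    [1, 0, 0, 0, 0],
    [1, 0, 0, 0, 0],
    [1, 0, 0, 0, 0]
  ]
}}

```text
time: 2.9
tool_pos: [0.3355, 0.2873, 0.0065]
ee_rot: [-2.759, 1.571, 2.193]
wrist_force: [-0.7, -0.1, 0.1]
width: 0.0332
```

Call:
{"op": "carry_out", "data": {
  "targets": [
    [1, 0, 0, 0, 0],
    [1, 0, 0, 0, 0],
    [1, 0, 0, 0, 0],
    [1, 0, 0, 0, 0]
  ]
}}

```text
time: 3.3
tool_pos: [0.3355, 0.2874, 0.0065]
ee_rot: [1.373, 1.571, 0.042]
wrist_force: [0.6, -0.2, -0.4]
width: 0.0257
```

Call:
{"op": "carry_out", "data": {
  "targets": [
    [1, -1, 0, 0, 0],
    [1, -4, 0, 0, 0],
    [1, -5, 0, 0, 0],
    [1, 0, 0, 0, 6.3],
    [1, 0, 0, 0, 6.3],
    [1, 0, 2.85, 3.17, 0],
    [1, 0, 2.85, 3.17, 0],
    [1, 0, 2.85, 3.17, 0],
    [1, 0, 2.85, 3.17, 0],
    [1, 0, 2.85, 3.17, 0],
    [1, 0, 2.85, 3.17, 0],
    [1, 0, 2.85, 3.17, 0],
    [1, 0, 2.85, 3.17, 0],
    [1, 0, 2.85, 3.17, 0],
    [1, 0, 2.85, 3.17, 0],
    [1, 0, 0, 0, 0],
    [1, 0, 0, 0, 0]
  ]
}}

```text
time: 5.0
tool_pos: [0.6267, -0.0244, 0.1062]
ee_rot: [-2.217, 1.569, 2.514]
wrist_force: [-0.5, 0.3, -0.2]
width: 0.0256
```

```bash
python3 st.py p3 term p1
python3 - <<'E'
from bench import robot;import cv2
s=robot.snapshot("side");cv2.imwrite("pics/s1.png",cv2.resize(s["image"][80:330,200:440,::-1],None,fx=2.3,fy=2.3,interpolation=cv2.INTER_CUBIC))
E
```

```text
t 5.0 tcp [ 0.6267 -0.0244  0.1062] w 0.0256 F [-0.5  0.3 -0.2] tool x [-0.001  0.001 -1.   ]
y dir 1.1 z dir -88.9 q6 -0.15
p3 turn 0.2 shift now (ty,tz) [-0.13  0.11] after turn [-0.13  0.11] z cm 10.62
term turn -25.1 shift now (ty,tz) [-17.87 -18.13] after turn [ -8.49 -24.  ] z cm 10.62
p1 turn 25.1 shift now (ty,tz) [ 2.55 36.74] after turn [17.9  32.19] z cm 10.62
```

View pics/s1.png

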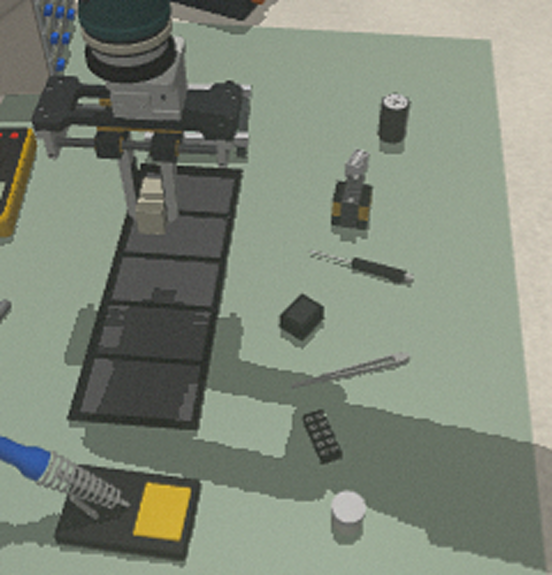

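Call:
{"op": "carry_out", "data": {
  "targets": [
    [1, 4, -0.1, 0.1, 0],
    [1, 3.5, 0, 0, 0],
    [1, 1.3, 0, 0, 0],
    [1, 0.5, 0, 0, 0],
    [1, 0.2, 0, 0, 0],
    [1, 0.1, 0, 0, 0],
    [1, 0, 0, 0, 0],
    [1, 0, 0, 0, 0]
  ]
}}

```text
time: 5.85
tool_pos: [0.6268, -0.025, 0.012]
ee_rot: [1.468, 1.568, -0.083]
wrist_force: [0.2, -0.2, -0.4]
width: 0.0259
```

Call:
{"op": "carry_out", "data": {
  "targets": [
    [1, 0.1, 0, 0, 0],
    [1, 0.1, 0, 0, 0],
    [1, 0, 0, 0, 0],
    [1, 0, 0, 0, 0]
  ]
}}

```text
time: 6.25
tool_pos: [0.6263, -0.025, 0.0095]
ee_rot: [1.441, 1.569, -0.11]
wrist_force: [0.4, -0.0, 5.7]
width: 0.0258
```

Call:
{"op": "carry_out", "data": {
  "targets": [
    [0.6, 0, 0, 0, 0],
    [0.4, 0, 0, 0, 0],
    [0.4, 0, 0, 0, 0],
    [0.4, 0, 0, 0, 0],
    [0.4, 0, 0, 0, 0],
    [0.4, 0, 0, 0, 0],
    [0.4, -2, 0, 0, 0],
    [0.4, -4, 0, 0, 0],
    [0.4, -4, 0, 0, 0],
    [0.4, 0, 0, 0, -8.4],
    [0.4, 0, 0, 0, -8.4],
    [0.4, 0, 0, 0, -8.3],
    [0.4, 0, -1.7, -4.8, 0],
    [0.4, 0, -1.7, -4.8, 0],
    [0.4, 0, -1.7, -4.8, 0],
    [0.4, 0, -1.7, -4.8, 0],
    [0.4, 0, -1.7, -4.8, 0],
    [0.4, 0, 0, 0, 0],
    [0.4, 0, 0, 0, 0]
  ]
}}

```text
time: 8.15
tool_pos: [0.4465, 0.1501, 0.1089]
ee_rot: [0.96, 1.569, -0.151]
wrist_force: [0.0, -0.4, -0.4]
width: 0.0564
```

```bash
python3 st.py term p1 relay
```

```text
t 8.15 tcp [0.4465 0.1501 0.1089] w 0.0564 F [ 0.  -0.4 -0.4] tool x [ 0.002 -0.    -1.   ]
y dir 26.4 z dir -63.6 q6 -0.26
term turn 0.4 shift now (ty,tz) [-0.1  -0.37] after turn [-0.1  -0.37] z cm 10.89
p1 turn 25.1 shift now (ty,tz) [ 2.55 36.74] after turn [17.9  32.19] z cm 10.89
relay turn 32.9 shift now (ty,tz) [-15.11 -18.54] after turn [-22.76  -7.36] z cm 10.89
```

Call:
{"op": "carry_out", "data": {
  "targets": [
    [0.4, 4, -0.1, -0.37, 0],
    [0.4, 4, 0, 0, 0],
    [0.4, 2, 0, 0, 0],
    [0.4, 0.4, 0, 0, 0],
    [0.4, 0, 0, 0, 0],
    [0.4, 0, 0, 0, 0]
  ]
}}

```text
time: 8.75
tool_pos: [0.4461, 0.1522, 0.006]
ee_rot: [1.282, 1.568, 0.168]
wrist_force: [-0.1, 0.1, 0.2]
width: 0.0563
```

Call:
{"op": "carry_out", "data": {
  "targets": [
    [0.4, 0.2, -0.2, 0, 0],
    [0.4, 0.1, 0, 0, 0],
    [0.4, 0, 0, 0, 0],
    [1, 0, 0, 0, 0],
    [1, 0, 0, 0, 0],
    [1, 0, 0, 0, 0],
    [1, 0, 0, 0, 0],
    [1, 0, 0, 0, 0],
    [1, 0, 0, 0, 0],
    [1, 0, 0, 0, 0],
    [1, 0, 0, 0, 0],
    [1, 0, 0, 0, 0]
  ]
}}

```text
time: 9.95
tool_pos: [0.4424, 0.1516, 0.0015]
ee_rot: [2.172, 1.571, 1.059]
wrist_force: [0.6, 0.5, 0.5]
width: 0.0195
```

Call:
{"op": "carry_out", "data": {
  "targets": [
    [1, -1, 0, 0, 0],
    [1, -3.5, 0, 0, 0],
    [1, -4, 0, 0, 0],
    [1, 0, 0, 0, 8.4],
    [1, 0, 0, 0, 8.4],
    [1, 0, 0, 0, 8.4],
    [1, 0, 2.24, 4, 0],
    [1, 0, 2.24, 4, 0],
    [1, 0, 2.24, 4, 0],
    [1, 0, 2.24, 4, 0],
    [1, 0, 2.24, 4, 0],
    [1, 0, 2.24, 4, 0],
    [1, 0, 2.24, 4, 0],
    [1, 0, 2.24, 4, 0],
    [1, 0, 0, 0, 0],
    [1, 0, 0, 0, 0]
  ]
}}

```text
time: 11.55
tool_pos: [0.6273, -0.1659, 0.0862]
ee_rot: [-2.33, 1.569, 2.398]
wrist_force: [-0.2, 1.0, 0.2]
width: 0.0197
```

```bash
python3 st.py p1 relay p2
```

```text
t 11.55 tcp [ 0.6273 -0.1659  0.0862] w 0.0197 F [-0.2  1.   0.2] tool x [-0.001  0.001 -1.   ]
y dir 0.9 z dir -89.1 q6 -0.36
p1 turn 0.0 shift now (ty,tz) [0.07 0.01] after turn [0.07 0.01] z cm 8.62
relay turn 32.9 shift now (ty,tz) [-15.11 -18.54] after turn [-22.76  -7.36] z cm 8.62
p2 turn -32.9 shift now (ty,tz) [18.96  1.48] after turn [15.12 11.54] z cm 8.62
```

Call:
{"op": "carry_out", "data": {
  "targets": [
    [1, 4, 0.1, 0, 0],
    [1, 3, 0, 0, 0],
    [1, 0.6, 0, 0, 0],
    [1, 0.3, 0, 0, 0],
    [1, 0, 0, 0, 0],
    [1, 0, 0, 0, 0]
  ]
}}

```text
time: 12.15
tool_pos: [0.6298, -0.1652, 0.0101]
ee_rot: [1.241, 1.567, -0.311]
wrist_force: [0.7, -0.5, 0.3]
width: 0.0195
```

Call:
{"op": "carry_out", "data": {
  "targets": [
    [1, 0.2, -0.1, 0, 0],
    [1, 0.1, 0, 0, 0],
    [1, 0.1, 0, 0, 0],
    [1, 0.1, 0, 0, 0],
    [1, 0, 0, 0, 0],
    [1, 0, 0, 0, 0]
  ]
}}

```text
time: 12.75
tool_pos: [0.6277, -0.1653, 0.0045]
ee_rot: [1.229, 1.57, -0.323]
wrist_force: [-3.3, 0.2, 6.7]
width: 0.0198
```

Call:
{"op": "carry_out", "data": {
  "targets": [
    [0.7, 0, 0, 0, 0],
    [0.4, 0, 0, 0, 0],
    [0.4, 0, 0, 0, 0],
    [0.4, 0, 0, 0, 0],
    [0.4, 0, 0, 0, 0],
    [0.4, 0, 0, 0, 0],
    [0.4, -2, 0, 0, 0],
    [0.4, -4, 0, 0, 0],
    [0.4, -4, 0, 0, 0],
    [0.4, 0, 0, 0, 8.3],
    [0.4, 0, 0, 0, 8.2],
    [0.4, 0, 0, 0, 8.2],
    [0.3, 0, 0, 0, 8.2],
    [0.3, 0, -4.55, -1.47, 0],
    [0.3, 0, -4.55, -1.47, 0],
    [0.3, 0, -4.55, -1.47, 0],
    [0.3, 0, -4.55, -1.47, 0],
    [0.3, 0, -4.55, -1.47, 0],
    [0.3, 0, 0, 0, 0],
    [0.3, 0, 0, 0, 0]
  ]
}}

```text
time: 14.75
tool_pos: [0.4713, 0.0177, 0.1014]
ee_rot: [-0.818, 1.568, -2.943]
wrist_force: [-0.7, 0.3, 0.4]
width: 0.0658
```

```bash
python3 st.py relay p2 trans
python3 - <<'E'
from bench import robot;import cv2
s=robot.snapshot("side");cv2.imwrite("pics/s2.png",cv2.resize(s["image"][80:330,200:440,::-1],None,fx=2.3,fy=2.3,interpolation=cv2.INTER_CUBIC))
E
```

```text
t 14.75 tcp [0.4713 0.0177 0.1014] w 0.0658 F [-0.7  0.3  0.4] tool x [-0.003 -0.001 -1.   ]
y dir -31.8 z dir -121.8 q6 0.47
relay turn 0.2 shift now (ty,tz) [ 0.27 -0.08] after turn [ 0.27 -0.08] z cm 10.14
p2 turn -32.9 shift now (ty,tz) [18.96  1.48] after turn [15.12 11.54] z cm 10.14
trans turn 0.9 shift now (ty,tz) [-19.78   4.99] after turn [-19.7   5.3] z cm 10.14
```

View pics/s2.png

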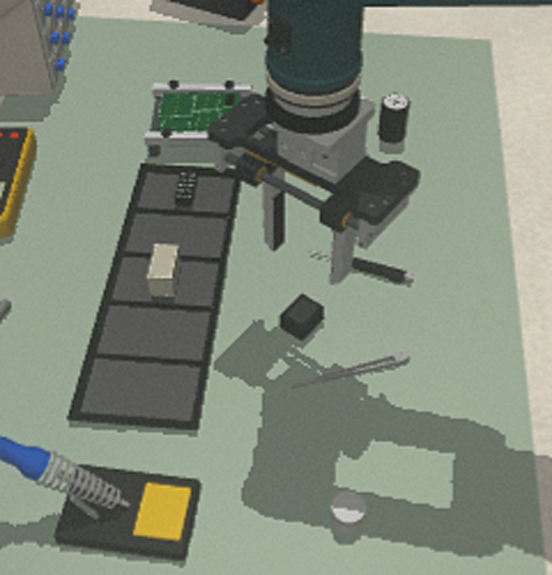

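Call:
{"op": "carry_out", "data": {
  "targets": [
    [0.3, 4, 0.27, -0.08, 0],
    [0.3, 4, 0, 0, 0],
    [0.3, 1.2, 0, 0, 0],
    [0.3, 0.4, 0, 0, 0],
    [0.3, 0, 0, 0, 0],
    [0.3, 0, 0, 0, 0]
  ]
}}

```text
time: 15.4
tool_pos: [0.4775, 0.0162, 0.0084]
ee_rot: [2.046, 1.567, -0.081]
wrist_force: [-0.4, -0.1, 1.1]
width: 0.0661
```

Call:
{"op": "carry_out", "data": {
  "targets": [
    [0.3, 0.2, -0.3, 0.1, 0],
    [0.3, 0.1, 0, 0, 0],
    [1, 0.1, 0, 0, 0],
    [1, 0, 0, 0, 0],
    [1, 0, 0, 0, 0],
    [1, 0, 0, 0, 0],
    [1, 0, 0, 0, 0],
    [1, 0, 0, 0, 0],
    [1, 0, 0, 0, 0],
    [1, 0, 0, 0, 0],
    [1, 0, 0, 0, 0]
  ]
}}

```text
time: 16.5
tool_pos: [0.4727, 0.0174, 0.0025]
ee_rot: [2.328, 1.571, 0.202]
wrist_force: [1.3, -0.5, -0.4]
width: 0.0297
```

Call:
{"op": "carry_out", "data": {
  "targets": [
    [1, -1, 0, 0, 0],
    [1, -3.5, 0, 0, 0],
    [1, -4, 0, 0, 0],
    [1, 0, 0, 0, -8.3],
    [1, 0, 0, 0, -8.2],
    [1, 0, 0, 0, -8.2],
    [1, 0, 0, 0, -8.2],
    [1, 0, 3.02, 2.31, 0],
    [1, 0, 3.02, 2.31, 0],
    [1, 0, 3.02, 2.31, 0],
    [1, 0, 3.02, 2.31, 0],
    [1, 0, 3.02, 2.31, 0],
    [1, 0, 0, 0, 0],
    [1, 0, 0, 0, 0],
    [1, 0, 0, 0, 0]
  ]
}}

```text
time: 18.0
tool_pos: [0.6249, -0.0947, 0.0877]
ee_rot: [-2.297, 1.57, 2.434]
wrist_force: [0.2, 0.0, -0.4]
width: 0.0301
```

```bash
python3 st.py p2 trans p4
```

```text
t 18.0 tcp [ 0.6249 -0.0947  0.0877] w 0.0301 F [ 0.2  0.  -0.4] tool x [-0.001  0.001 -1.   ]
y dir 1.1 z dir -88.9 q6 -0.26
p2 turn 0.2 shift now (ty,tz) [0.21 0.14] after turn [0.21 0.14] z cm 8.77
trans turn 0.9 shift now (ty,tz) [-19.78   4.99] after turn [-19.7   5.3] z cm 8.77
p4 turn -0.9 shift now (ty,tz) [ 19.44 -19.35] after turn [ 19.74 -19.04] z cm 8.77
```

Call:
{"op": "carry_out", "data": {
  "targets": [
    [1, 4, 0.1, 0.14, 0],
    [1, 3, 0, 0, 0],
    [1, 0.6, 0, 0, 0],
    [1, 0.3, 0, 0, 0],
    [1, 0, 0, 0, 0],
    [1, 0, 0, 0, 0]
  ]
}}

```text
time: 18.6
tool_pos: [0.6281, -0.0969, 0.011]
ee_rot: [1.339, 1.567, -0.213]
wrist_force: [0.3, -0.7, 0.1]
width: 0.0297
```

Call:
{"op": "carry_out", "data": {
  "targets": [
    [1, 0.2, -0.1, 0, 0],
    [1, 0.1, 0, 0, 0],
    [1, 0.1, 0, 0, 0],
    [1, 0.1, 0, 0, 0],
    [1, 0, 0, 0, 0],
    [1, 0, 0, 0, 0]
  ]
}}

```text
time: 19.2
tool_pos: [0.6261, -0.0969, 0.0055]
ee_rot: [1.32, 1.57, -0.232]
wrist_force: [-3.0, 0.5, 6.4]
width: 0.0297
```

Call:
{"op": "carry_out", "data": {
  "targets": [
    [0.6, 0, 0, 0, 0],
    [0.4, 0, 0, 0, 0],
    [0.4, 0, 0, 0, 0],
    [0.4, 0, 0, 0, 0],
    [0.4, 0, 0, 0, 0],
    [0.4, -2, 0, 0, 0],
    [0.4, -4, 0, 0, 0],
    [0.3, -4, 0, 0, 0],
    [0.15, 0, -3.94, 1.06, 0.9],
    [0.15, 0, -3.94, 1.06, 0],
    [0.15, 0, -3.94, 1.06, 0],
    [0.15, 0, -3.94, 1.06, 0],
    [0.15, 0, -3.94, 1.06, 0],
    [0.15, 0, 0, 0, 0],
    [0.15, 0, 0, 0, 0]
  ]
}}

```text
time: 20.7
tool_pos: [0.4291, -0.1511, 0.1036]
ee_rot: [1.498, 1.569, -0.071]
wrist_force: [-0.0, -0.0, -0.0]
width: 0.0798
```

```bash
python3 st.py trans p4 can
```

```text
t 20.7 tcp [ 0.4291 -0.1511  0.1036] w 0.0798 F [-0. -0. -0.] tool x [ 0.002 -0.    -1.   ]
y dir 0.1 z dir -89.9 q6 -0.47
trans turn 0.1 shift now (ty,tz) [ 0.09 -0.21] after turn [ 0.09 -0.21] z cm 10.36
p4 turn -0.9 shift now (ty,tz) [ 19.44 -19.35] after turn [ 19.74 -19.04] z cm 10.36
can turn -0.0 shift now (ty,tz) [-24.48  34.17] after turn [-24.48  34.17] z cm 10.36
```

Call:
{"op": "carry_out", "data": {
  "targets": [
    [0.15, 4, 0, -0.2, 0],
    [0.15, 4, 0, 0, 0],
    [0.15, 1.3, 0, 0, 0],
    [0.15, 0.4, -0.2, 0, 0],
    [0.15, 0, 0, 0, 0],
    [1, 0, 0, 0, 0],
    [1, 0, 0, 0, 0],
    [1, 0, 0, 0, 0],
    [1, 0, 0, 0, 0],
    [1, 0, 0, 0, 0],
    [1, 0, 0, 0, 0],
    [1, 0, 0, 0, 0],
    [1, 0, 0, 0, 0],
    [1, 0, 0, 0, 0],
    [1, 0, 0, 0, 0],
    [1, 0, 0, 0, 0]
  ]
}}

```text
time: 22.3
tool_pos: [0.4279, -0.1491, 0.0071]
ee_rot: [1.386, 1.569, -0.183]
wrist_force: [3.8, 1.0, 5.1]
width: 0.0425
```

Call:
{"op": "carry_out", "data": {
  "targets": [
    [1, -1, 0, 0, 0],
    [1, -3, 0, 0, 0],
    [1, -4, 0, 0, 0],
    [1, -2, 0, 0, -0.9],
    [1, 0, 2.5, -2.4, 0],
    [1, 0, 2.5, -2.4, 0],
    [1, 0, 2.5, -2.4, 0],
    [1, 0, 2.5, -2.4, 0],
    [1, 0, 2.5, -2.4, 0],
    [1, 0, 2.5, -2.4, 0],
    [1, 0, 2.5, -2.4, 0],
    [1, 0, 2.4, -2.3, 0],
    [1, 0, 0, 0, 0],
    [1, 0, 0, 0, 0],
    [1, 0, 0, 0, 0]
  ]
}}

```text
time: 23.8
tool_pos: [0.6208, 0.0448, 0.1052]
ee_rot: [-1.369, 1.567, -2.922]
wrist_force: [-0.4, -0.1, -2.5]
width: 0.0427
```

```bash
python3 st.py p4 can p5
```

```text
t 23.8 tcp [0.6208 0.0448 0.1052] w 0.0427 F [-0.4 -0.1 -2.5] tool x [-0.004 -0.001 -1.   ]
y dir 1.0 z dir -89.0 q6 -0.04
p4 turn 0.1 shift now (ty,tz) [0.36 0.04] after turn [0.36 0.04] z cm 10.52
can turn -0.0 shift now (ty,tz) [-24.48  34.17] after turn [-24.48  34.17] z cm 10.52
p5 turn -0.0 shift now (ty,tz) [ 24.45 -41.17] after turn [ 24.45 -41.17] z cm 10.52
```

Target TCP z ≈ .0101.

Call:
{"op": "carry_out", "data": {
  "targets": [
    [1, 4, 0.2, 0, 0],
    [1, 3.5, 0, 0, 0],
    [1, 0.9, 0, 0, 0],
    [1, 0.5, 0, 0, 0],
    [1, 0, 0, 0, 0],
    [1, 0, 0, 0, 0]
  ]
}}

```text
time: 24.4
tool_pos: [0.626, 0.0455, 0.0199]
ee_rot: [1.534, 1.567, -0.019]
wrist_force: [-0.1, -0.2, -3.0]
width: 0.0429
```

Call:
{"op": "carry_out", "data": {
  "targets": [
    [1, 0.5, -0.1, 0, 0],
    [1, 0.2, 0, 0, 0],
    [1, 0.1, 0, 0, 0],
    [1, 0.1, 0, 0, 0],
    [1, 0, 0, 0, 0],
    [1, 0, 0, 0, 0]
  ]
}}

```text
time: 25.0
tool_pos: [0.6236, 0.0458, 0.0102]
ee_rot: [1.448, 1.57, -0.105]
wrist_force: [-2.6, 0.2, 5.3]
width: 0.0427
```

Call:
{"op": "carry_out", "data": {
  "targets": [
    [0.5, 0, 0, 0, 0],
    [0.3, 0, 0, 0, 0],
    [0.3, 0, 0, 0, 0],
    [0.3, 0, 0, 0, 0],
    [0.3, 0, 0, 0, 0],
    [0.3, -2, 0, 0, 0],
    [0.3, -4, 0, 0, 0],
    [0.3, -4, 0, 0, 0],
    [0.3, 0, -2.72, 3.8, 0],
    [0.3, 0, -2.72, 3.8, 0],
    [0.3, 0, -2.72, 3.8, 0],
    [0.3, 0, -2.72, 3.8, 0],
    [0.3, 0, -2.72, 3.8, 0],
    [0.3, 0, -2.72, 3.8, 0],
    [0.3, 0, -2.72, 3.8, 0],
    [0.3, 0, -2.72, 3.8, 0],
    [0.3, 0, -2.72, 3.8, 0],
    [0.2, 0, 0, 0, 0],
    [0.2, 0, 0, 0, 0]
  ]
}}

```text
time: 26.9
tool_pos: [0.3845, -0.3012, 0.1084]
ee_rot: [2.443, 1.57, 0.887]
wrist_force: [-0.3, -0.5, -0.4]
width: 0.0746
```

```bash
python3 st.py can p5
```

```text
t 26.9 tcp [ 0.3845 -0.3012  0.1084] w 0.0746 F [-0.3 -0.5 -0.4] tool x [ 0.001  0.001 -1.   ]
y dir 0.9 z dir -89.1 q6 -0.8
can turn -0.0 shift now (ty,tz) [ 0.05 -0.02] after turn [ 0.05 -0.02] z cm 10.84
p5 turn -0.0 shift now (ty,tz) [ 24.45 -41.17] after turn [ 24.45 -41.17] z cm 10.84
```

Call:
{"op": "carry_out", "data": {
  "targets": [
    [0.2, 4, 0, 0, 0],
    [0.2, 4, 0, 0, 0],
    [0.2, 1, 0, 0, 0],
    [0.2, 0.3, 0, 0, 0],
    [0.2, 0, 0, 0, 0],
    [1, 0, 0, 0, 0],
    [1, 0, 0, 0, 0],
    [1, 0, 0, 0, 0],
    [1, 0, 0, 0, 0],
    [1, 0, 0, 0, 0],
    [1, 0, 0, 0, 0],
    [1, 0, 0, 0, 0],
    [1, 0, 0, 0, 0],
    [1, 0, 0, 0, 0],
    [1, 0, 0, 0, 0],
    [1, 0, 0, 0, 0]
  ]
}}

```text
time: 28.5
tool_pos: [0.385, -0.3008, 0.0156]
ee_rot: [0.999, 1.571, -0.554]
wrist_force: [0.4, 0.6, 1.5]
width: 0.0344
```

Call:
{"op": "carry_out", "data": {
  "targets": [
    [1, -1, 0, 0, 0],
    [1, -4, 0, 0, 0],
    [1, -5, 0, 0, 0],
    [1, 0, 2.22, -3.74, 0],
    [1, 0, 2.22, -3.74, 0],
    [1, 0, 2.22, -3.74, 0],
    [1, 0, 2.22, -3.74, 0],
    [1, 0, 2.22, -3.74, 0],
    [1, 0, 2.22, -3.74, 0],
    [1, 0, 2.22, -3.74, 0],
    [1, 0, 2.22, -3.74, 0],
    [1, 0, 2.22, -3.74, 0],
    [1, 0, 2.22, -3.74, 0],
    [1, 0, 2.22, -3.74, 0],
    [1, 0, 0, 0, 0],
    [1, 0, 0, 0, 0],
    [1, 0, 0, 0, 0]
  ]
}}

```text
time: 30.2
tool_pos: [0.621, 0.1141, 0.1154]
ee_rot: [-0.976, 1.57, -2.529]
wrist_force: [1.8, 0.5, -1.2]
width: 0.0342
```

```bash
python3 st.py p5
python3 - <<'E'
from bench import robot;import cv2
s=robot.snapshot("side");cv2.imwrite("pics/s3.png",cv2.resize(s["image"][80:330,200:440,::-1],None,fx=2.3,fy=2.3,interpolation=cv2.INTER_CUBIC))
E
```

```text
t 30.2 tcp [0.621  0.1141 0.1154] w 0.0342 F [ 1.8  0.5 -1.2] tool x [-0.001 -0.001 -1.   ]
y dir 1.0 z dir -89.0 q6 0.07
p5 turn 0.1 shift now (ty,tz) [ 0.2  -0.04] after turn [ 0.2  -0.04] z cm 11.54
```

View pics/s3.png

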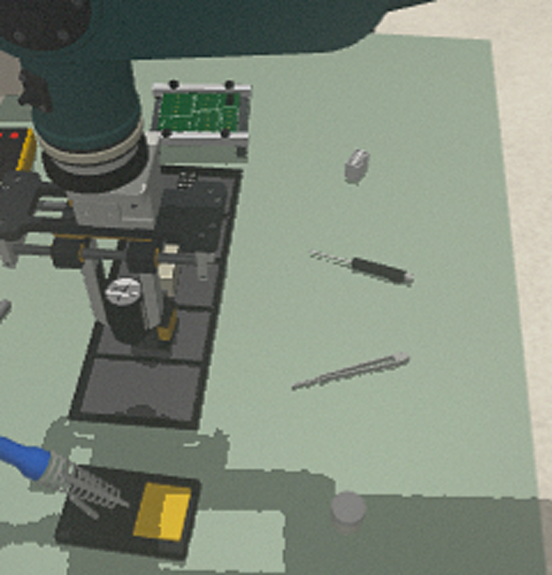

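Can is held upright over the last pocket; the transformer stands in pocket 4. Target TCP z ≈ .0186.

Call:
{"op": "carry_out", "data": {
  "targets": [
    [1, 4, 0.1, 0, 0],
    [1, 4, 0, 0, 0],
    [1, 0.7, 0, 0, 0],
    [1, 0.4, 0, 0, 0],
    [1, 0, 0, 0, 0],
    [1, 0, 0, 0, 0]
  ]
}}

```text
time: 30.85
tool_pos: [0.6244, 0.115, 0.0273]
ee_rot: [1.653, 1.566, 0.1]
wrist_force: [-0.0, -0.5, -0.8]
width: 0.0343
```

Call:
{"op": "carry_out", "data": {
  "targets": [
    [1, 0.4, -0.1, 0, 0],
    [1, 0.2, 0, 0, 0],
    [1, 0.1, 0, 0, 0],
    [1, 0.1, 0, 0, 0],
    [1, 0, 0, 0, 0],
    [1, 0, 0, 0, 0]
  ]
}}

```text
time: 31.45
tool_pos: [0.622, 0.1152, 0.0186]
ee_rot: [1.607, 1.57, 0.055]
wrist_force: [-1.5, -1.1, 6.1]
width: 0.0346
```

Contact; release, rise and retreat toward the base, clear of the tray.

Call:
{"op": "carry_out", "data": {
  "targets": [
    [0.6, 0, 0, 0, 0],
    [0.4, 0, 0, 0, 0],
    [0.4, 0, 0, 0, 0],
    [0.4, 0, 0, 0, 0],
    [0.4, 0, 0, 0, 0],
    [0.4, -2, 0, 0, 0],
    [0.4, -4, 0, 0, 0],
    [0.4, -4, 0, 0, 0],
    [0.4, -4, 0, 0, 0],
    [0.4, 0, -4.5, -2, 0],
    [0.4, 0, -4.5, -2, 0],
    [0.4, 0, -4.5, -2, 0],
    [0.4, 0, -4.5, -2, 0],
    [0.4, 0, -4.5, -2, 0],
    [0.4, 0, -4, -2, 0],
    [0.4, 0, 0, -4, 0],
    [0.4, 0, 0, -4, 0],
    [0.4, 0, 0, 0, 0],
    [0.4, 0, 0, 0, 0]
  ]
}}

```text
time: 33.35
tool_pos: [0.3527, 0.3104, 0.1563]
ee_rot: [-0.384, 1.57, -1.934]
wrist_force: [-0.4, -0.3, 0.1]
width: 0.0564
```

Run:
```python
from bench import robot;import cv2,numpy as np
a=robot.snapshot("side")["image"][100:290,210:330,::-1];b=robot.snapshot("top")["image"][115:190,205:465,::-1]
c=np.zeros((570,800,3),np.uint8);a=cv2.resize(a,(360,570),interpolation=2);b=cv2.resize(b,(440,127),interpolation=2)
c[:,:360]=a;c[:127,360:]=b
cv2.imwrite("pics/f.png",np.clip(c*1.7,0,255).astype(np.uint8))
```

```text
(no output)
```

View pics/f.png

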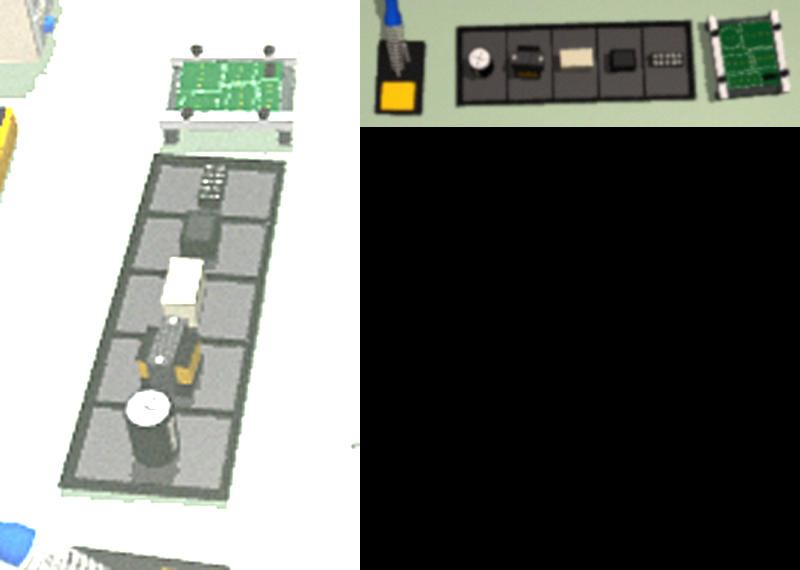

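All five stand upright and centred in their pockets in the right order, in both views.

```bash
python3 -c "
from bench import robot;print(robot.close_job())"
```

```text
the job is handed in; nothing more can be done
None
```

The five components are in the kit tray in soldering order, and the job was handed in at about 33.5 s on the robot clock (limit 106 s). From the circuit board to the soldering iron they run terminal block, relay, film capacitor, transformer, can capacitor.

- **Setting down:** I lowered each part in 1–5 mm steps until it touched the pocket floor (5–7 N at the wrist), then released it. None was dropped.
- **Last checks:** the final side and top pictures show all five upright, one to a pocket and inside the pocket walls. The arm was clear of them. The grip width on each part was within about 0.6 mm of its given size.
- **Disagreements:** the tool strayed 2–5 mm sideways on the way down. I corrected for this before gripping, except for the last parts, which were gripped or set down within about 2 mm. The tray measured about 129 x 367 mm in the images against the stated 116 x 354 mm, which I put down to its rim and image blur. No check failed.

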